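# Tip the pattern plate up over the marver's edge, ribs up

### The arm

A 6-joint arm with a two-finger parallel gripper is mounted at the origin on the work surface. World frame = base frame: x ahead of the robot, y to its left, z up, the work surface at z = 0. Lengths are in mm, angles in degrees, forces in N, time in s.
With the tool pointing down it reaches from about 300 to 825 mm from the base axis. Payload 5.4 kg.
Tool frame: the origin (TCP) lies midway between the tips of the shut fingers; the grasp point (between the pads) lies 19 mm behind it; z points along the fingers, y is the line along which they close (so a half turn about z gives the same grasp; the last joint's range is limited). The gripper opens to 92 mm and grips with 3 to 60 N. Pads are 20 mm wide; open, the fingers measure 128 mm over their backs; the gripper's body (75 mm by 189 mm) begins 69 mm behind the grasp point.
Start: joints at [-78.444, 9.076, 91.501, -0, 79.423, -12.038], TCP at [230.125, -526.924, 214.601] pointing down, gripper open.
Joint ranges: [-166.64, 166.64], [-54.1, 131.32], [10.49, 154.53], [-73.88, 253.88], [9.74, 151.15], [-171.62, 171.62]. Speed limits (degrees/s): [147.25, 147.25, 180, 180, 180, 180].

### API

Orientations are given as [roll, pitch, yaw] about the fixed x, y, z axes, in that order (R = Rz(yaw) Ry(pitch) Rx(roll)).
In Python, from station import telemetry, imaging, bot gives the robot as it stands.
- The arm moves only by the shell command python3 -m jog 'ROWS'. ROWS is a JSON object of lists of equal length, an entry for each row: "dp": the shift along the tool's x, y, z in cm, a list of three; "rot": the turn, a rotation vector about the tool's x, y, z in rad, a list of three; "claw": the closure in counts, from 0 (fully open) to 255 (shut). In form: {"dp": [[x, y, z], ...], "rot": [[ax, ay, az], ...], "claw": [claw, ...]}. A call has 1 to 5 rows; each row is the pose to reach, as a shift and turn from the pose commanded when the call began, along the tool's axes at that moment; what a row does not reach only later rows make up. A row lasts 1/8 s, in which the tool goes at most 62.5 mm and 10.7 degrees, less where a joint would pass 70% of its speed; a pose out of reach is approached as far as the arm can. A call with a gripper value outside its range is refused whole. The fingers move at their own pace and stop on an object; the grip force is fixed at half the most. Time passes only in rows, so rows that repeat a pose let the fingers close. It gives the time, the measured TCP pose, the force, the opening and the grip force at its end, in the units of the state.
- telemetry.sense(): the state, without advancing time (a new reading comes with each control period).
- imaging.snapshot(name): name is "scene" or "side" or "wrist"; returns the picture (420x560x3 uint8, blue, green, red); there is no depth.
- imaging.calibration(name): a dict with "intrinsics" (3x3 intrinsics, pixels), "rvec" (rotation vector, rad) and "tvec" (3), from world to camera coordinates, as OpenCV has them. Camera axes: x right, y down, z forward; pixel columns grow to the right and rows downward; lengths in mm; the calibration is good to about 2 mm. A picture is of the moment at which its call begins: read the wrist's pose just before it. calibration takes no time and is no camera call; for the wrist camera it gives the pose at the moment of the call.
- bot.hand_in(): hands the job in; it is judged then, once.
The state is a dict: "t": time; "joints": joint angles; "qd": joint speeds; "tau": joint torques, N m; "position": TCP position; "eef_rot": TCP orientation; "ft_force": force on the tool from outside, world axes, zero at the start; "wrist_torque": the same for the moment, N m; "opening": finger opening in mm; "finger_force": force on a finger pad.
Only numpy, scipy, OpenCV 4.12 (cv2) and the standard library are available. Lean on these libraries where they do the work, as an engineer would, in place of code of your own. Each camera call takes 0.05 s, during which the arm holds its last target. There are 200 camera calls.

### The job

The brass pattern plate lies ribs down on the bench, too flat to pick up. Push it against the front edge of the steel marver with the fingertips until it tips up on edge there, flip it over so that it falls onto the marver ribs up, and push it on until no part of it hangs over the marver's edge; never lift it clear or carry it. Do not disturb the other things, and finish with the plate lying still and the hand clear of it.

Things in the scene. Friction and masses are not known exactly. Their poses are not given: they have to be found in the camera images.
- pattern_plate: Square brass pattern plate, 90 x 90 mm, 11 mm thick, 0.36 to 0.52 kg: a 6 mm slab, smooth on its back, five 5 mm high ribs (along plate y, ending 5 mm inside the outline) on its face. Starts ribs down on the bench, so its edges are 5 to 11 mm above the bench; sides within 20 degrees of square to the marver. Origin: centre of the ribbed face; z points from ribs to back: up at the start, down when ribs up.
- marver: The marver: a fixed polished steel slab on the bench, 220 (x) by 400 (y) by 20 mm high. Its front face, upright and 20 mm high, looks towards the robot and is the edge to work against. Origin at the centre of its underside, at bench level; x points away from the robot, square to the front edge; y to the left along that edge. Friction of the plate on bench and marver: 0.5 to 0.75.
- marver_edge (a point): Middle of the marver's front top edge, 110 mm from the marver's centre along its -x and 20 mm above the bench; axes as the marver's.
- corner0 (a point): Corner of the pattern plate at plate x = +45 mm, y = +45 mm, halfway through the slab's thickness (8 mm along plate z from the origin).
- corner1 (a point): Corner of the pattern plate at plate x = +45 mm, y = -45 mm, halfway through the slab's thickness (8 mm along plate z from the origin).
- corner2 (a point): Corner of the pattern plate at plate x = -45 mm, y = -45 mm, halfway through the slab's thickness (8 mm along plate z from the origin).
- corner3 (a point): Corner of the pattern plate at plate x = -45 mm, y = +45 mm, halfway through the slab's thickness (8 mm along plate z from the origin).
- graphite_pad: A dark grey graphite pad, 80 (x) by 60 (y) by 18 mm, lying on the bench in front of the marver beside the pattern plate (the two may be either way round). Origin at the centre of its underside. To be left alone.
- frit_jar: A closed jar, 60 mm across, 70 mm tall, blue band, steel cap, standing on the marver near the middle of its far side. Origin at the centre of its base. To be left alone.
- paperweight: An amber glass paperweight, 72 mm across, 58 mm tall, standing on the marver near the middle of its far side. Origin at the centre of its base. To be left alone.
- jacks: Glassblower's jacks (two steel blades on a sprung bow), 310 mm long, 60 mm wide, 12 mm high, lying on the bench to the left of the marver. Origin near the middle, x towards the blades. To be left alone.
- shears: Dark steel shears, 220 mm long, 100 mm wide, 12 mm high, lying on the bench to the right of the marver. Origin near the pivot. To be left alone.
- tweezers: Long steel tweezers, 255 mm long, 11 mm high, lying on the bench left of the jacks. To be left alone.
- wood_block: A wooden shaping block: a cup 90 mm across and 50 mm tall with a 150 mm handle, on the bench right of the shears. To be left alone.
Things that resemble listed ones, but are neither listed nor needed, are in the scene too. Several things have the shape of the pattern_plate; the one meant has the colours described above.

How it is judged (in metres and radians):
On the way:
1. the plate stands tipped up on edge (within 30 degrees of upright), its lower edge on the bench at the foot of the marver's front edge (angle between pattern_plate's own z axis and vertical between 1.05 and 2.09 rad and ((height (world z) of corner0 below 0.025 m and x of corner0 in the frame of marver between -0.16 and -0.105 m) or (height (world z) of corner1 below 0.025 m and x of corner1 in the frame of marver between -0.16 and -0.105 m) or (height (world z) of corner2 below 0.025 m and x of corner2 in the frame of marver between -0.16 and -0.105 m) or (height (world z) of corner3 below 0.025 m and x of corner3 in the frame of marver between -0.16 and -0.105 m))).
At the end, for the whole second after the job is handed in: The pattern plate lies at rest flat on the marver, ribs up (within 5 degrees), all four of its corners within the outline of the marver's top (1 mm allowed), and every other loose thing is within 15 mm of where it stood (angle between pattern_plate's own z axis and vertical above 3.06 rad and x of corner0 in the frame of marver between -0.111 and 0.111 m and y of corner0 in the frame of marver between -0.201 and 0.201 m and height (world z) of corner0 between 0.018 and 0.03 m and x of corner1 in the frame of marver between -0.111 and 0.111 m and y of corner1 in the frame of marver between -0.201 and 0.201 m and height (world z) of corner1 between 0.018 and 0.03 m and x of corner2 in the frame of marver between -0.111 and 0.111 m and y of corner2 in the frame of marver between -0.201 and 0.201 m and height (world z) of corner2 between 0.018 and 0.03 m and x of corner3 in the frame of marver between -0.111 and 0.111 m and y of corner3 in the frame of marver between -0.201 and 0.201 m and height (world z) of corner3 between 0.018 and 0.03 m and linear speed of pattern_plate below 0.01 m/s and angular speed of pattern_plate below 0.1 rad/s and distance of each of graphite_pad, frit_jar, paperweight, jacks, shears, tweezers, wood_block from where it was at the start of the episode below 0.015 m); the robot touches nothing.
It fails at once if the plate is lifted clear: all four corners more than 40 mm above the bench (20 mm above the marver) (height (world z) of each of corner0, corner1, corner2, corner3 above 0.04 m).
It fails at once if another loose thing is moved by more than 15 mm (distance of any of graphite_pad, frit_jar, paperweight, jacks, shears, tweezers, wood_block from where it was at the start of the episode above 0.015 m).
It also fails if it takes over 72 s, if anything falls off the work surface, if the arm or the gripper's body presses on something with over 40 N, if the wrist force passes 120 N, or if a joint passes its speed limit or range.

## Working session

There is one attempt and no reset: what is moved stays moved. The work goes in short steps, Python scripts to look and compute and a shell command to move; the robot and the scene stay as the last step left them, time stands still between calls to the robot, and variables do not carry over. Pictures are saved under pics/ and viewed, at most 10 in all, crops included, and the job is handed in when it is done.

```bash
ls; mkdir -p pics
python3 - <<'E'
from station import telemetry, imaging, bot
import cv2
for n in ("scene","side"):
    cv2.imwrite(f"pics/{n}0.png",imaging.snapshot(n))
    c=imaging.calibration(n); print(n,c)
s=telemetry.sense();print(s)
E
```

```text
pics
scene {'intrinsics': array([[400.03066614,   0.        , 280.79707431],
       [  0.        , 400.03066614, 211.02163242],
       [  0.        ,   0.        ,   1.        ]]), 'rvec': array([ 2.09726745,  0.81928809, -0.4089915 ]), 'tvec': array([-392.11360203, -192.37074701, 1573.89022436])}
side {'intrinsics': array([[482.50239301,   0.        , 279.06570539],
       [  0.        , 482.50239301, 207.56376743],
       [  0.        ,   0.        ,   1.        ]]), 'rvec': array([ 1.02086514, -2.43905807,  1.05842213]), 'tvec': array([ 366.27070591,  318.3947463 , 1205.62494411])}
{'t': 0.1, 'joints': array([-7.84442726e+01,  9.10780527e+00,  9.15640972e+01, -1.79740282e-03,
        7.94234237e+01, -1.20387028e+01]), 'qd': array([ 0.01837876,  0.03534511, -0.13805699, -0.10532479,  0.02091285,
        0.01321677]), 'tau': array([-2.43455406e-04, -3.86502492e+01, -3.22960746e+01,  7.02706981e-02,
        3.40332789e-02, -4.29693137e-05]), 'position': array([ 229.99768164, -526.38349837,  213.73700822]), 'eef_rot': array([-1.79906402e+02, -1.81549375e-02,  2.35947468e+01]), 'ft_force': array([-0.36024123,  0.45109124,  0.18242695]), 'wrist_torque': array([-0.05763658,  0.00621579, -0.02888326]), 'finger_force': 0.0, 'opening': 91.77212899145508}
```

View pics/scene0.png

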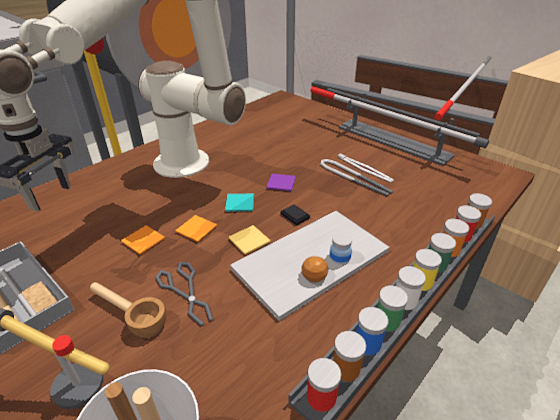

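View pics/side0.png

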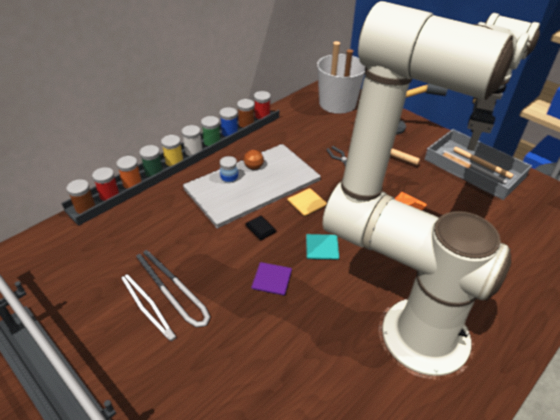

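The scene view shows the yellow brass plate at about (250,239), just in front of the marver (corners at about (232,267), (335,212), (389,245), (279,313)). The graphite pad is at (295,214). In the side view the plate is at (307,201) and the pad at (261,228). Next I measure them by rectifying the images.

```bash
cat > h.py <<'E'
import numpy as np, cv2
from station import telemetry, imaging, bot
def H(c,z):
    R=cv2.Rodrigues(c["rvec"])[0]; t=np.array(c["tvec"]).reshape(3)
    return c["intrinsics"]@np.column_stack([R[:,0],R[:,1],R[:,2]*z+t])
def top(img,c,z,x0,y0,x1,y1,s=2):
    # image: col = (y1-y)*s, row=(x1-x)*s
    A=np.array([[0,-1/s,x1],[-1/s,0,y1],[0,0,1]])
    return cv2.warpPerspective(img,H(c,z)@A,(int((y1-y0)*s),int((x1-x0)*s)),flags=cv2.WARP_INVERSE_MAP|cv2.INTER_LINEAR)
def blob(img,c,z,lo,hi,box,k=3,s=2):
    t=top(img,c,z,*box,s=s); m=cv2.inRange(cv2.cvtColor(t,cv2.COLOR_BGR2HSV),lo,hi)
    m=cv2.morphologyEx(m,cv2.MORPH_OPEN,np.ones((k,k)))
    cs=cv2.findContours(m,cv2.RETR_EXTERNAL,cv2.CHAIN_APPROX_NONE)[0]
    q=max(cs,key=cv2.contourArea); p=cv2.boxPoints(cv2.minAreaRect(q))
    return np.column_stack([box[2]-p[:,1]/s,box[3]-p[:,0]/s])
def desc(P):
    P=np.asarray(P);e=np.diff(np.vstack([P,P[:1]]),axis=0)
    a=(np.degrees(np.arctan2(e[:,1],e[:,0]))+45)%90-45
    return dict(c=P.mean(0).round(1),len=np.hypot(*e.T).round(1),ang=a[0].round(1),P=P.round(0).tolist())
E
python3 - <<'E'
from h import *
box=(300,-400,1000,300)
out=[]
for n in("scene","side"):
    im=cv2.imread(f"pics/{n}0.png"); c=imaging.calibration(n)
    print(n,"plate",desc(blob(im,c,11,(18,90,100),(32,255,255),box)))
    print(n,"marv",desc(blob(im,c,20,(0,0,120),(180,45,255),box,9)))
    print(n,"pad",desc(blob(im,c,18,(0,0,0),(180,255,35),box)))
    out.append(top(im,c,20,300,-300,900,200,s=.8))
cv2.imwrite("pics/top.png",np.hstack(out))
E
```

```text
scene plate {'c': array([ 536.8, -143.9], dtype=float32), 'len': array([97.7, 95.5, 97.7, 95.5], dtype=float32), 'ang': np.float32(-9.5), 'P': [[496.0, -89.0], [593.0, -105.0], [577.0, -199.0], [481.0, -183.0]]}
scene marv {'c': array([725.6, -81.5], dtype=float32), 'len': array([223.8, 404.2, 223.8, 404.2], dtype=float32), 'ang': np.float32(-9.5), 'P': [[649.0, 136.0], [869.0, 99.0], [802.0, -299.0], [582.0, -262.0]]}
scene pad {'c': array([576.3,  12.4], dtype=float32), 'len': array([54.1, 93.3, 54.1, 93.3], dtype=float32), 'ang': np.float32(29.3), 'P': [[604.0, 59.0], [630.0, 12.0], [549.0, -34.0], [522.0, 13.0]]}
side plate {'c': array([ 534.4, -140.4], dtype=float32), 'len': array([94.5, 93.5, 94.5, 93.5], dtype=float32), 'ang': np.float32(-9.7), 'P': [[496.0, -86.0], [589.0, -102.0], [573.0, -194.0], [480.0, -178.0]]}
side marv {'c': array([749. , -81.7], dtype=float32), 'len': array([277.2, 408.8, 277.2, 408.8], dtype=float32), 'ang': np.float32(-9.7), 'P': [[647.0, 143.0], [920.0, 96.0], [851.0, -307.0], [578.0, -260.0]]}
side pad {'c': array([950.2, -49.8], dtype=float32), 'len': array([699.5,  28.5, 699.5,  28.5], dtype=float32), 'ang': np.float32(0.0), 'P': [[964.0, 300.0], [964.0, -399.0], [936.0, -399.0], [936.0, 300.0]]}
```

View pics/top.png

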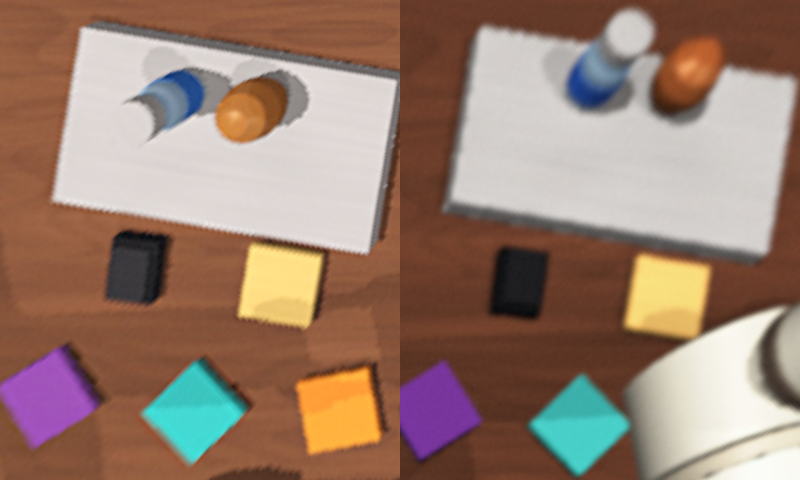

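The rectified views show the marver front edge about 20 mm beyond the plate, with both near yaw -9°. The pad is about 175 mm to the plate's left, and the paperweight is about 130 mm behind the front edge. I'll work in the marver frame.

```bash
cat >> h.py <<'E'
from scipy.spatial.transform import Rotation as Ro
YAW=np.radians(-9.6); E0=np.array([613.5,-61.0]) # front top edge middle
ex=np.array([np.cos(YAW),np.sin(YAW)]); ey=np.array([-ex[1],ex[0]])
def toM(p): d=np.asarray(p)[...,:2]-E0; return np.stack([d@ex,d@ey],-1)   # x from front edge, y along it
def toW(m): return E0+m[0]*ex+m[1]*ey
def plan(m,z,pitch=0,yaw=np.degrees(YAW)):
    s=telemetry.sense(); p=np.array(s["position"]); R=Ro.from_euler("xyz",s["eef_rot"],degrees=True)
    T=Ro.from_euler("xyz",[180,pitch,yaw],degrees=True); q=np.append(toW(m),z)
    print("at",toM(p).round(1),p[2].round(1),"dp cm",(R.inv().apply(q-p)/10).round(2),"rot",(R.inv()*T).as_rotvec().round(3),"f",np.round(s["ft_force"],1))
E
python3 - <<'E'
from h import *
box=(300,-400,1000,300)
for n in("scene","side"):
    im=cv2.imread(f"pics/{n}0.png"); c=imaging.calibration(n)
    P=blob(im,c,11,(18,90,100),(32,255,255),box); print(toM(P).round(1).tolist(),toM(P).mean(0))
plan([-165+30,-92],150)
E
```

```text
[[-110.8, -46.9], [-13.0, -46.6], [-12.8, -142.2], [-110.5, -142.4]] [-61.7925765 -94.5137697]
[[-111.9, -44.6], [-17.4, -44.8], [-17.7, -138.3], [-112.1, -138.0]] [-64.76949306 -91.43791637]
at [-300.5 -522.8] 213.7 dp cm [ 37.44 -26.98   6.43] rot [-0.002  0.     0.579] f [-0.4  0.5  0.2]
```

```bash
python3 -m jog '{"dp":[[6,-4.5,0],[12,-9,0],[17,-12.5,0],[22,-16,0],[22,-16,0]],"rot":[[0,0,0.14],[0,0,0.28],[0,0,0.42],[0,0,0.579],[0,0,0.579]],"claw":[144,144,144,144,144]}'; python3 -c "
from h import *
plan([-135,-92],120)"
```

```text
t: 0.72
position: [368.7, -289.3, 214.2]
eef_rot: [-179.9, 0.0, -9.5]
ft_force: [-0.2, -0.1, 0.4]
opening: 43.9
finger_force: 0.0
at [-203.3 -265.9] 214.2 dp cm [  6.87 -17.37   9.44] rot [-0.001  0.     0.002] f [-0.2 -0.1  0.4]
```

```bash
python3 -m jog '{"dp":[[2,-5.5,2],[4,-11,4],[6,-16,7],[6.87,-17.4,9.4],[6.87,-17.4,9.4]],"rot":[[0,0,0],[0,0,0],[0,0,0],[0,0,0],[0,0,0]],"claw":[144,144,144,144,144]}'
python3 - <<'E'
from h import *
plan([-135,-92],4)
a=imaging.snapshot("wrist"); b=imaging.snapshot("scene")[180:320,180:360]
cv2.imwrite("pics/v1.png",np.hstack([cv2.resize(a,(400,300)),cv2.resize(b,(386,300))]))
E
```

```text
t: 1.35
position: [463.0, -130.2, 118.5]
eef_rot: [-179.9, 0.3, -9.4]
ft_force: [-0.7, 0.2, 0.3]
opening: 39.9
finger_force: 0.0
at [-136.9  -93.4] 118.5 dp cm [ 0.24 -0.12 11.45] rot [-0.002  0.005  0.003] f [-0.7  0.2  0.3]
```

View pics/v1.png

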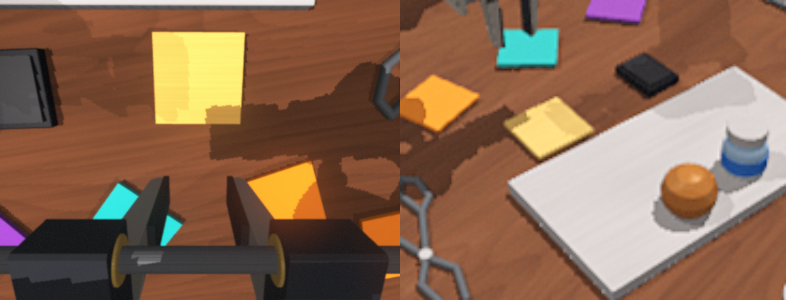

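The wrist view shows the plate at about (198,78), centred between the fingers and square to the marver, so I descend behind it.

```bash
python3 -m jog '{"dp":[[0.1,-0.1,5],[0.2,-0.1,9],[0.2,-0.1,11.4],[0.2,-0.1,11.4],[0.2,-0.1,11.4]],"rot":[[0,0,0],[0,0,0],[0,0,0],[0,0,0],[0,0,0]],"claw":[144,144,144,144,144]}'; python3 -m jog '{"dp":[[0.5,0,0],[1,0,0],[1.5,0,0],[2,0,0],[2.5,0,0]],"rot":[[0,0,0],[0,0,0],[0,0,0],[0,0,0],[0,0,0]],"claw":[144,144,144,144,144]}'; python3 -c "
from h import *
plan([-105,-92],4)"
```

```text
t: 2.08
position: [467.8, -132.9, 8.5]
eef_rot: [179.9, -0.2, -9.6]
ft_force: [1.2, -0.2, 0.5]
opening: 40.2
finger_force: 0.0
t: 2.7
position: [489.9, -135.0, 6.3]
eef_rot: [-180.0, 0.2, -9.5]
ft_force: [-6.1, 0.7, 5.4]
opening: 39.8
finger_force: 3.1
at [-109.5  -93.6] 6.3 dp cm [ 0.45 -0.16  0.23] rot [-0.001  0.004  0.001] f [-6.1  0.7  5.4]
```

```bash
python3 -m jog '{"dp":[[0.2,0,0],[0.4,0,0],[0.5,0,0],[0.5,0,0],[0.5,0,0]],"rot":[[0,0,0],[0,0,0],[0,0,0],[0,0,0],[0,0,0]],"claw":[144,144,144,144,144]}'
python3 - <<'E'
from h import *
plan([-100,-92],4)
a=imaging.snapshot("wrist"); b=imaging.snapshot("scene")[180:320,180:360]
cv2.imwrite("pics/v2.png",np.hstack([cv2.resize(a,(400,300)),cv2.resize(b,(386,300))]))
E
```

```text
t: 3.32
position: [495.4, -136.0, 6.3]
eef_rot: [-180.0, 0.1, -9.6]
ft_force: [-4.6, 1.5, 3.1]
opening: 40.3
finger_force: 2.5
at [-103.9  -93.7] 6.3 dp cm [ 0.39 -0.17  0.23] rot [-0.001  0.002  0.001] f [-4.6  1.5  3.1]
```

View pics/v2.png

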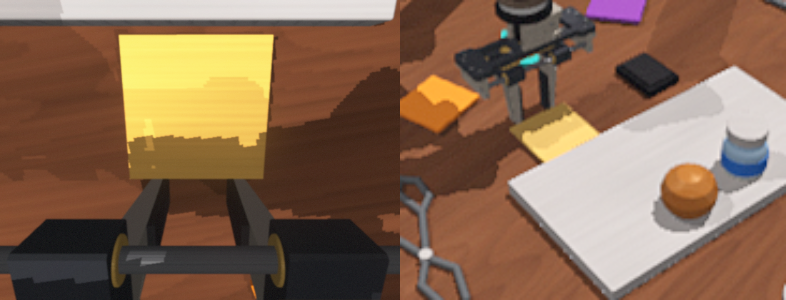

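The plate is pushed squarely and a gap of roughly 7 mm to the marver face is left. I push on until the force rises.

```bash
python3 -m jog '{"dp":[[0.2,0,0],[0.4,0,0],[0.5,0,0],[0.5,0,0]],"rot":[[0,0,0],[0,0,0],[0,0,0],[0,0,0]],"claw":[144,144,144,144]}'; python3 -m jog '{"dp":[[0.1,0,0],[0.2,0,0],[0.2,0,0]],"rot":[[0,0,0],[0,0,0],[0,0,0]],"claw":[144,144,144]}'; python3 -m jog '{"dp":[[0.1,0,0],[0.2,0,0],[0.2,0,0]],"rot":[[0,0,0],[0,0,0],[0,0,0]],"claw":[144,144,144]}'
```

```text
t: 3.92
position: [501.2, -137.3, 6.4]
eef_rot: [-180.0, -0.0, -9.6]
ft_force: [-1.1, 0.8, -1.6]
opening: 40.0
finger_force: 1.1
t: 4.3
position: [501.6, -137.3, 6.3]
eef_rot: [-180.0, 0.2, -9.6]
ft_force: [-7.9, 1.3, 4.0]
opening: 39.7
finger_force: 3.8
t: 4.68
position: [501.8, -137.3, 6.2]
eef_rot: [-180.0, 0.5, -9.5]
ft_force: [-14.3, 1.2, 9.8]
opening: 40.1
finger_force: 7.0
```

```bash
python3 -m jog '{"dp":[[0.1,0,-0.2],[0.1,0,-0.4],[0.1,0,-0.6],[0.1,0,-0.8],[0.15,0,-1]],"rot":[[0,0,0],[0,0,0],[0,0,0],[0,0,0],[0,0,0]],"claw":[144,144,144,144,144]}'
python3 - <<'E'
from h import *
plan([-100,-92],4)
a=imaging.snapshot("side")[120:300,200:400]; b=imaging.snapshot("scene")[180:320,180:360]
cv2.imwrite("pics/v3.png",np.hstack([cv2.resize(a,(333,300)),cv2.resize(b,(386,300))]))
E
```

```text
t: 5.3
position: [502.0, -137.0, 14.3]
eef_rot: [-179.9, 0.6, -9.5]
ft_force: [-11.8, -0.1, -1.7]
opening: 40.1
finger_force: 5.6
at [-97.3 -93.5] 14.3 dp cm [-0.26 -0.15  1.04] rot [-0.001  0.01   0.001] f [-11.8  -0.1  -1.7]
```

View pics/v3.png

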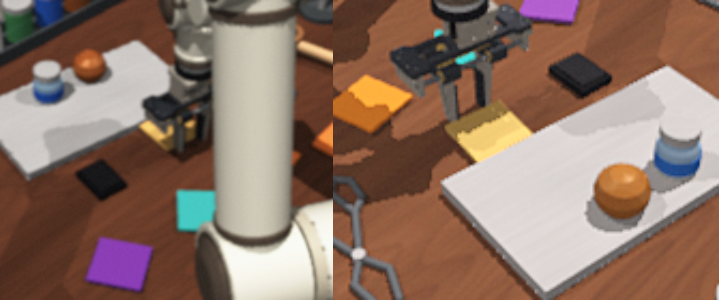

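The tip is 8 mm higher and the push force is still there, so the plate's rear edge came up with it. I carry on along the arc.

```bash
python3 -m jog '{"dp":[[0.02,0,-0.2],[0.05,0,-0.4],[0.1,0,-0.6],[0.13,0,-0.8],[0.18,0,-1]],"rot":[[0,0,0],[0,0,0],[0,0,0],[0,0,0],[0,0,0]],"claw":[144,144,144,144,144]}';  python3 -m jog '{"dp":[[0.05,0,-0.2],[0.1,0,-0.4],[0.15,0,-0.6],[0.22,0,-0.8],[0.28,0,-1]],"rot":[[0,0,0],[0,0,0],[0,0,0],[0,0,0],[0,0,0]],"claw":[144,144,144,144,144]}';python3 - <<'E'
from h import *
plan([-100,-92],4)
b=imaging.snapshot("scene")[170:320,180:380]
cv2.imwrite("pics/v4.png",cv2.resize(b,(800,600),interpolation=cv2.INTER_CUBIC))
E
```

```text
t: 6.02
position: [503.3, -137.2, 24.2]
eef_rot: [-179.9, 0.7, -9.5]
ft_force: [-12.9, 0.3, -0.3]
opening: 40.1
finger_force: 6.3
t: 6.65
position: [505.6, -137.6, 34.3]
eef_rot: [-179.9, 0.7, -9.5]
ft_force: [-14.4, -0.3, 1.5]
opening: 39.7
finger_force: 7.2
at [-93.6 -93.5] 34.3 dp cm [-0.6  -0.14  3.03] rot [-0.001  0.013  0.001] f [-14.4  -0.3   1.5]
```

View pics/v4.png

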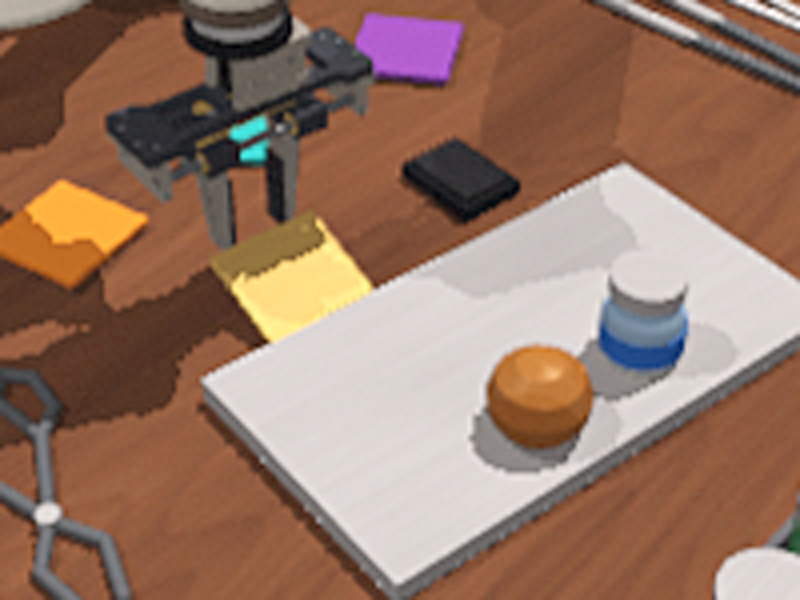

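The rear edge of the plate is visibly raised, at about (265,245) in the picture.

```bash
python3 -m jog '{"dp":[[0.06,0,-0.2],[0.13,0,-0.4],[0.2,0,-0.6],[0.28,0,-0.8],[0.36,0,-1]],"rot":[[0,0,0],[0,0,0],[0,0,0],[0,0,0],[0,0,0]],"claw":[144,144,144,144,144]}';  python3 -m jog '{"dp":[[0.1,0,-0.2],[0.2,0,-0.4],[0.3,0,-0.6],[0.4,0,-0.8],[0.53,0,-1]],"rot":[[0,0,0],[0,0,0],[0,0,0],[0,0,0],[0,0,0]],"claw":[144,144,144,144,144]}'; python3 -m jog '{"dp":[[0.12,0,-0.19],[0.26,0,-0.38],[0.41,0,-0.57],[0.56,0,-0.76],[0.72,0,-0.95]],"rot":[[0,0,0],[0,0,0],[0,0,0],[0,0,0],[0,0,0]],"claw":[144,144,144,144,144]}'
python3 - <<'E'
from h import *
plan([-100,-92],4)
b=imaging.snapshot("scene")[170:320,180:380]
cv2.imwrite("pics/v5.png",cv2.resize(b,(800,600),interpolation=cv2.INTER_CUBIC))
E
```

```text
t: 7.32
position: [509.3, -138.2, 44.5]
eef_rot: [-179.9, 0.7, -9.5]
ft_force: [-14.7, -0.3, 3.7]
opening: 39.8
finger_force: 8.0
t: 7.95
position: [517.6, -139.8, 56.0]
eef_rot: [-180.0, 0.3, -9.6]
ft_force: [-8.8, 2.1, 3.5]
opening: 40.2
finger_force: 4.7
t: 8.57
position: [526.7, -141.5, 66.2]
eef_rot: [-180.0, 0.0, -9.6]
ft_force: [-4.1, 1.7, 2.6]
opening: 39.8
finger_force: 2.1
at [-72.2 -93.8] 66.2 dp cm [-2.78 -0.18  6.23] rot [-0.     0.001  0.   ] f [-4.1  1.7  2.6]
```

View pics/v5.png

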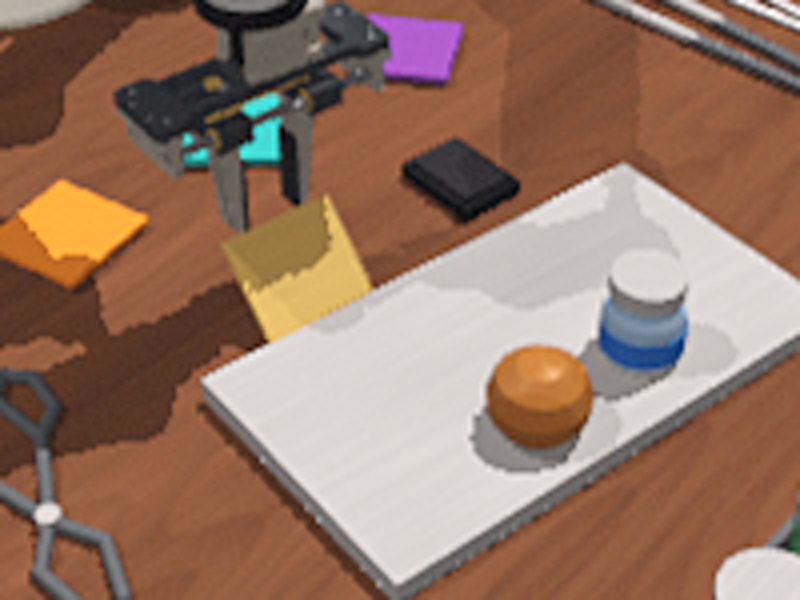

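The plate now leans at about 45°, held by both fingertips. I push forward more than up.

```bash
python3 -m jog '{"dp":[[0.2,0,-0.15],[0.4,0,-0.3],[0.6,0,-0.45],[0.8,0,-0.6],[1.0,0,-0.7]],"rot":[[0,0,0],[0,0,0],[0,0,0],[0,0,0],[0,0,0]],"claw":[144,144,144,144,144]}';  python3 -m jog '{"dp":[[0.2,0,-0.1],[0.4,0,-0.2],[0.6,0,-0.3],[0.8,0,-0.4],[1.0,0,-0.5]],"rot":[[0,0,0],[0,0,0],[0,0,0],[0,0,0],[0,0,0]],"claw":[144,144,144,144,144]}'
python3 - <<'E'
from h import *
plan([-100,-92],4)
b=imaging.snapshot("scene")[170:320,180:380]
cv2.imwrite("pics/v6.png",cv2.resize(b,(600,450),interpolation=cv2.INTER_CUBIC))
E
```

```text
t: 9.25
position: [536.4, -143.2, 73.8]
eef_rot: [-180.0, 0.1, -9.6]
ft_force: [-8.6, 1.9, 7.4]
opening: 40.1
finger_force: 6.0
t: 9.88
position: [547.1, -145.2, 80.2]
eef_rot: [180.0, -0.0, -9.6]
ft_force: [-9.1, 2.7, 14.6]
opening: 40.1
finger_force: 8.3
at [-51.5 -94.1] 80.2 dp cm [-4.86 -0.21  7.62] rot [ 0.    -0.     0.001] f [-9.1  2.7 14.6]
```

View pics/v6.png

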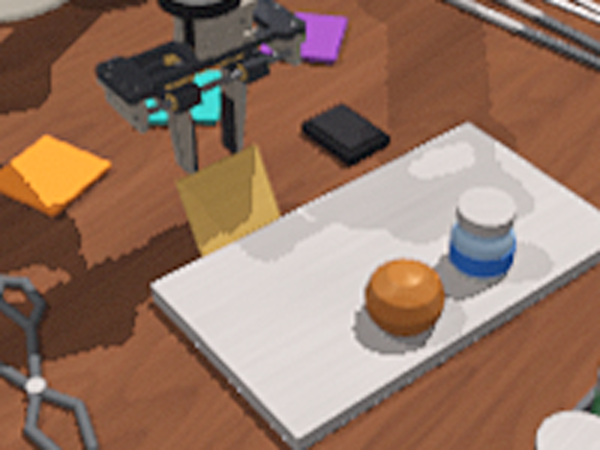

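The plate is at about 62°. I keep going, with a little more lift to relieve the vertical force.

```bash
python3 -m jog '{"dp":[[0.2,0,-0.15],[0.4,0,-0.3],[0.6,0,-0.4],[0.8,0,-0.5],[1.0,0,-0.6]],"rot":[[0,0,0],[0,0,0],[0,0,0],[0,0,0],[0,0,0]],"claw":[144,144,144,144,144]}';  python3 -m jog '{"dp":[[0.2,0,-0.05],[0.4,0,-0.1],[0.6,0,-0.13],[0.8,0,-0.15],[1.0,0,-0.15]],"rot":[[0,0,0],[0,0,0],[0,0,0],[0,0,0],[0,0,0]],"claw":[144,144,144,144,144]}'
python3 - <<'E'
from h import *
plan([-100,-92],4)
E
```

```text
t: 10.55
position: [557.9, -147.0, 85.5]
eef_rot: [180.0, -0.2, -9.6]
ft_force: [-2.6, 1.0, 4.3]
opening: 40.1
finger_force: 2.5
t: 11.18
position: [568.6, -148.9, 88.1]
eef_rot: [180.0, -0.3, -9.6]
ft_force: [-2.5, 3.6, 11.7]
opening: 39.9
finger_force: 6.2
at [-29.6 -94.1] 88.1 dp cm [-7.08 -0.22  8.38] rot [ 0.001 -0.005  0.   ] f [-2.5  3.6 11.7]
```

Run:
```python
from h import *
b=imaging.snapshot("scene")[190:290,210:310]
a=imaging.snapshot("side")[120:260,230:370]
cv2.imwrite("pics/v7.png",np.hstack([cv2.resize(b,(400,400),interpolation=cv2.INTER_CUBIC),cv2.resize(a,(400,400),interpolation=cv2.INTER_CUBIC)]))
```

```text
(no output)
```

View pics/v7.png

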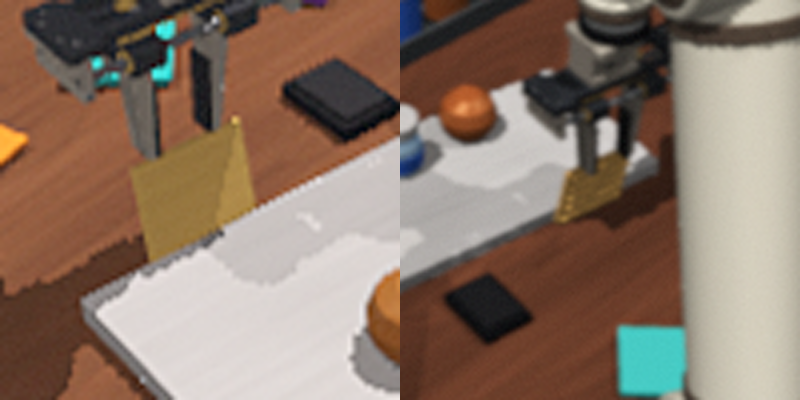

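The plate is tipped to about 75–78°, with ribs visible on the robot side in the side view at (590,190). The fingertips bear on its top edge. The force is nearly normal to that edge, so there is friction in reserve, and I go on forward gently.

```bash
python3 -m jog '{"dp":[[0.2,0,-0.05],[0.4,0,-0.08],[0.6,0,-0.1],[0.8,0,-0.12],[1.0,0,-0.14]],"rot":[[0,0,0],[0,0,0],[0,0,0],[0,0,0],[0,0,0]],"claw":[144,144,144,144,144]}';  python3 -m jog '{"dp":[[0.2,0,0],[0.4,0,-0.0],[0.6,0,-0.0]],"rot":[[0,0,0],[0,0,0],[0,0,0]],"claw":[144,144,144]}'
python3 - <<'E'
from h import *
plan([-100,-92],4)
E
```

```text
t: 11.9
position: [579.1, -150.7, 89.8]
eef_rot: [180.0, -0.4, -9.6]
ft_force: [-1.3, 3.0, 10.4]
opening: 39.9
finger_force: 4.8
t: 12.28
position: [585.5, -151.7, 90.2]
eef_rot: [180.0, -0.5, -9.6]
ft_force: [0.3, 1.0, 10.2]
opening: 39.9
finger_force: 5.1
at [-12.5 -94.1] 90.2 dp cm [-8.82 -0.22  8.54] rot [ 0.001 -0.008  0.   ] f [ 0.3  1.  10.2]
```

```bash
python3 -m jog '{"dp":[[0.2,0,0],[0.4,0,0],[0.6,0,0],[0.8,0,0],[1.0,0,0]],"rot":[[0,0,0],[0,0,0],[0,0,0],[0,0,0],[0,0,0]],"claw":[144,144,144,144,144]}'
python3 - <<'E'
from h import *
plan([-100,-92],4)
b=imaging.snapshot("scene")[190:290,210:310]
a=imaging.snapshot("side")[120:260,230:370]
cv2.imwrite("pics/v8.png",np.hstack([cv2.resize(b,(400,400),interpolation=cv2.INTER_CUBIC),cv2.resize(a,(400,400),interpolation=cv2.INTER_CUBIC)]))
E
```

```text
t: 12.9
position: [595.1, -153.4, 90.1]
eef_rot: [179.9, -0.4, -9.6]
ft_force: [-1.3, 2.2, 9.8]
opening: 39.9
finger_force: 5.0
at [ -2.8 -94.2] 90.1 dp cm [-9.79 -0.23  8.54] rot [ 0.001 -0.007  0.   ] f [-1.3  2.2  9.8]
```

View pics/v8.png

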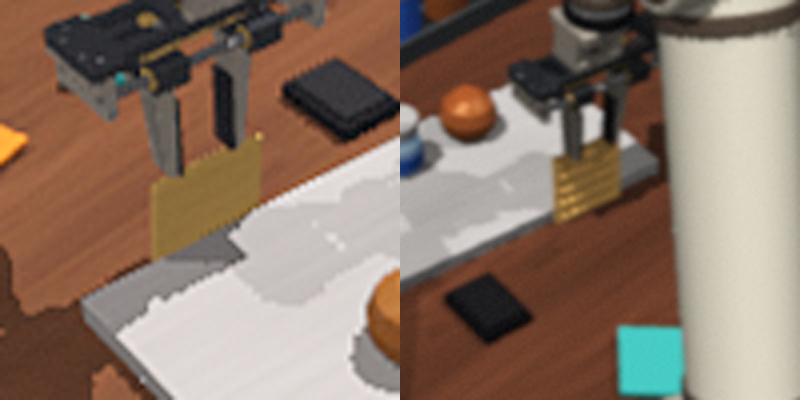

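The plate stands close to upright with the tips on its top edge. I've used up my picture views, so from here I go on numbers alone.

```bash
cat >> h.py <<'E'
def brass(n="scene",roi=(170,180,320,380)):
    im=imaging.snapshot(n);r0,c0,r1,c1=roi
    m=cv2.inRange(cv2.cvtColor(im[r0:r1,c0:c1],cv2.COLOR_BGR2HSV),(18,80,60),(34,255,255))
    q=max(cv2.findContours(m,cv2.RETR_EXTERNAL,cv2.CHAIN_APPROX_NONE)[0],key=cv2.contourArea)
    p=cv2.approxPolyDP(q,2.5,True)[:,0]+[c0,r0]
    return p,cv2.contourArea(q)
def at_z(p,z,n="scene"):
    return toM(cv2.perspectiveTransform(np.float64(p)[None],np.linalg.inv(H(imaging.calibration(n),z)))[0]).round(1)
E
python3 - <<'E'
from h import *
p,a=brass(); print(a); 
for z in (20,92): print(z,np.hstack([p,at_z(p,z)]).tolist())
E
```

```text
442.0
20 [[274.0, 223.0, -66.4, 3.1], [248.0, 236.0, -64.6, -94.9], [248.0, 254.0, -0.2, -138.3], [273.0, 241.0, -1.2, -49.6]]
92 [[274.0, 223.0, 5.4, -49.8], [248.0, 236.0, 7.1, -138.7], [248.0, 254.0, 65.5, -178.0], [273.0, 241.0, 64.6, -97.6]]
```

The brass mask gives the top edge at x ≈ +6 and the plate at marver level at x ≈ -0.5. It is already a few degrees past vertical, so I continue forward.

```bash
python3 -m jog '{"dp":[[0.2,0,-0.05],[0.4,0,-0.1],[0.6,0,-0.1],[0.8,0,-0.1],[1.0,0,-0.1]],"rot":[[0,0,0],[0,0,0],[0,0,0],[0,0,0],[0,0,0]],"claw":[144,144,144,144,144]}'
python3 - <<'E'
from h import *
plan([-100,-92],4)
p,a=brass(); print(a); 
for z in (20,92): print(z,np.hstack([p,at_z(p,z)]).tolist())
E
```

```text
t: 13.68
position: [603.4, -154.9, 89.2]
eef_rot: [180.0, -0.2, -9.6]
ft_force: [0.6, 0.3, 3.9]
opening: 39.9
finger_force: 2.3
at [  5.7 -94.2] 89.2 dp cm [-10.6   -0.23   8.48] rot [ 0.001 -0.004  0.   ] f [0.6 0.3 3.9]
390.5
20 [[276.0, 226.0, -51.0, -0.9], [251.0, 237.0, -55.4, -90.4], [248.0, 254.0, -0.2, -138.3], [272.0, 242.0, 0.6, -54.5]]
92 [[276.0, 226.0, 19.5, -53.4], [251.0, 237.0, 15.4, -134.6], [248.0, 254.0, 65.5, -178.0], [272.0, 242.0, 66.2, -102.0]]
```

```bash
python3 -m jog '{"dp":[[0.4,0,0],[0.8,0,0],[1.2,0,0.1],[1.6,0,0.2],[2.0,0,0.3]],"rot":[[0,0,0],[0,0,0],[0,0,0],[0,0,0],[0,0,0]],"claw":[144,144,144,144,144]}'
python3 - <<'E'
from h import *
plan([-100,-92],4)
p,a=brass(roi=(170,180,340,400)); print(a); 
for z in (25,80): print(z,np.hstack([p,at_z(p,z)]).tolist())
E
```

```text
t: 14.35
position: [621.5, -157.5, 84.4]
eef_rot: [-180.0, 0.0, -9.6]
ft_force: [-0.1, -0.7, -0.2]
opening: 40.2
finger_force: 0.0
at [ 24.  -93.8] 84.4 dp cm [-12.39  -0.18   8.05] rot [-0.     0.001  0.   ] f [-0.1 -0.7 -0.2]
660.5
25 [[267.0, 234.0, -32.6, -48.3], [260.0, 241.0, -19.8, -82.8], [256.0, 239.0, -34.1, -86.9], [242.0, 246.0, -33.8, -136.0], [260.0, 264.0, 57.2, -137.3], [285.0, 250.0, 54.9, -49.0]]
80 [[267.0, 234.0, 20.2, -85.2], [260.0, 241.0, 32.2, -117.3], [256.0, 239.0, 18.8, -121.2], [242.0, 246.0, 19.2, -166.8], [260.0, 264.0, 103.6, -167.9], [285.0, 250.0, 101.5, -86.0]]
```

The plate has fallen flat, ribs up: x from -33 to +56 and y from -136 to -48. I move behind it and push about 40 mm with the tips just above marver height.

```bash
python3 -m jog '{"dp":[[-4,0,0],[-8,0,0],[-8.5,0,2],[-8.5,0,5.5],[-8.5,0,5.5]],"rot":[[0,0,0],[0,0,0],[0,0,0],[0,0,0],[0,0,0]],"claw":[144,144,144,144,144]}'
python3 - <<'E'
from h import *
plan([-50,-92],24)
p,a=brass(roi=(170,180,340,400)); print(a); 
for z in (28,): print(z,np.hstack([p,at_z(p,z)]).tolist())
E
```

```text
t: 15.02
position: [535.2, -142.2, 27.5]
eef_rot: [-179.9, 0.3, -9.6]
ft_force: [-0.1, 0.1, 0.4]
opening: 40.1
finger_force: 0.0
at [-63.6 -93.1] 27.5 dp cm [ 1.36 -0.11  0.34] rot [-0.002  0.006  0.   ] f [-0.1  0.1  0.4]
669.0
28 [[267.0, 234.0, -29.7, -50.3], [242.0, 246.0, -30.9, -137.7], [259.0, 264.0, 58.0, -141.1], [285.0, 250.0, 57.5, -51.0]]
```

```bash
python3 -m jog '{"dp":[[0.4,-0.05,0.35],[0.8,-0.1,0.35],[1.2,-0.1,0.35],[1.6,-0.1,0.35],[2.0,-0.1,0.35]],"rot":[[0,0,0],[0,0,0],[0,0,0],[0,0,0],[0,0,0]],"claw":[144,144,144,144,144]}'
python3 -m jog '{"dp":[[0.4,0,0],[0.8,0,0],[1.2,0,0],[1.6,0,0],[2.0,0,0]],"rot":[[0,0,0],[0,0,0],[0,0,0],[0,0,0],[0,0,0]],"claw":[144,144,144,144,144]}'
python3 - <<'E'
from h import *
plan([-1,-92],24)
p,a=brass(roi=(170,180,340,400)); print(a); 
for z in (28,): print(z,np.hstack([p,at_z(p,z)]).tolist())
E
```

```text
t: 15.7
position: [558.0, -145.9, 26.7]
eef_rot: [180.0, -0.0, -9.6]
ft_force: [-0.2, 0.3, -0.5]
opening: 40.0
finger_force: 0.0
t: 16.32
position: [576.4, -148.8, 26.4]
eef_rot: [-180.0, 0.2, -9.6]
ft_force: [-6.2, 1.6, 5.2]
opening: 40.2
finger_force: 3.2
at [-22.  -92.8] 26.4 dp cm [ 2.1  -0.08  0.24] rot [-0.     0.003  0.001] f [-6.2  1.6  5.2]
689.5
28 [[272.0, 238.0, -6.2, -49.3], [245.0, 249.0, -15.1, -137.9], [262.0, 267.0, 72.3, -141.3], [288.0, 255.0, 78.6, -57.0]]
```

The plate advanced to a rear edge of about -15 to -6 mm and is slightly turned. I back off a little, go 3 mm lower, shift right and push the rest.

```bash
python3 -m jog '{"dp":[[-1.2,0.4,0],[-1.2,0.8,0.15],[-1.2,0.8,0.3],[-0.6,0.8,0.3],[0,0.8,0.3]],"rot":[[0,0,0],[0,0,0],[0,0,0],[0,0,0],[0,0,0]],"claw":[144,144,144,144,144]}'
python3 -m jog '{"dp":[[0.3,0,0],[0.6,0,0],[0.9,0,0],[1.2,0,0],[1.2,0,0]],"rot":[[0,0,0],[0,0,0],[0,0,0],[0,0,0],[0,0,0]],"claw":[144,144,144,144,144]}'
python3 - <<'E'
from h import *
plan([-1,-92],24)
p,a=brass(roi=(170,180,340,400)); print(a); 
for z in (28,): print(z,np.hstack([p,at_z(p,z)]).tolist())
E
```

```text
t: 17.0
position: [575.4, -156.8, 23.2]
eef_rot: [-180.0, 0.2, -9.6]
ft_force: [-4.6, 1.4, 3.4]
opening: 39.9
finger_force: 2.5
t: 17.62
position: [588.4, -159.1, 23.4]
eef_rot: [-180.0, -0.1, -9.6]
ft_force: [-1.5, -0.4, -1.4]
opening: 40.3
finger_force: 0.7
at [  -8.4 -100.9] 23.4 dp cm [ 0.74 -0.89 -0.06] rot [-0.    -0.001  0.   ] f [-1.5 -0.4 -1.4]
708.0
28 [[274.0, 240.0, 4.4, -50.0], [249.0, 254.0, 8.8, -140.5], [267.0, 271.0, 92.5, -139.4], [293.0, 258.0, 96.4, -53.6]]
```

```bash
python3 -m jog '{"dp":[[0.2,0,0],[0.4,0,0],[0.6,0,0],[0.6,0,0],[0.6,0,0]],"rot":[[0,0,0],[0,0,0],[0,0,0],[0,0,0],[0,0,0]],"claw":[144,144,144,144,144]}'
python3 -m jog '{"dp":[[-3,0,0],[-6,0,0],[-6,0,-5],[-6,0,-10],[-8,0,-12]],"rot":[[0,0,0],[0,0,0],[0,0,0],[0,0,0],[0,0,0]],"claw":[144,144,144,144,144]}'
python3 - <<'E'
from h import *
for n,roi in (("scene",(170,180,340,400)),("side",(140,230,260,370))):
    p,a=brass(n,roi); print(n,a,at_z(p,28,n).tolist(),at_z(p,20,n).tolist())
im=imaging.snapshot("scene"); 
i0=cv2.imread("pics/scene0.png")
for nm,(r0,r1,c0,c1) in dict(pad=(200,228,278,314),jarpw=(230,285,298,356),shears=(258,325,155,215)).items():
    print(nm, np.abs(im[r0:r1,c0:c1].astype(int)-i0[r0:r1,c0:c1]).mean().round(1))
# marver front edge from colour, plane z=20
c=imaging.calibration("scene"); print(desc(blob(i0,c,20,(0,0,120),(180,45,255),(300,-400,1000,300),9)))
E
```

```text
t: 18.3
position: [594.1, -160.1, 23.5]
eef_rot: [180.0, -0.0, -9.6]
ft_force: [-1.8, 0.9, -0.7]
opening: 40.1
finger_force: 0.6
t: 18.92
position: [518.1, -148.3, 148.3]
eef_rot: [179.8, -0.5, -9.6]
ft_force: [-0.3, 0.2, -0.3]
opening: 40.1
finger_force: 0.0
scene 735.0 [[9.7, -50.3], [10.6, -138.3], [97.1, -139.5], [101.1, -53.9]] [[2.4, -45.0], [3.3, -133.8], [90.7, -135.0], [94.8, -48.6]]
side 447.0 [[8.2, -135.0], [93.5, -131.8], [92.4, -48.7], [8.7, -46.1]] [[15.6, -141.1], [101.5, -137.9], [100.4, -54.1], [16.0, -51.5]]
pad 5.1
jarpw 4.5
shears 14.8
{'c': array([725.6, -81.5], dtype=float32), 'len': array([223.8, 404.2, 223.8, 404.2], dtype=float32), 'ang': np.float32(-9.5), 'P': [[649.0, 136.0], [869.0, 99.0], [802.0, -299.0], [582.0, -262.0]]}
```

Two checks agree. The contact travel from the jam to the last push was 94.7 mm against a 90 mm plate, so the rear edge is about 5 mm inside. Both cameras put it at about +8 mm. The hand is clear, so I hand in.

```bash
python3 -m jog '{"dp":[[0,0,0],[0,0,0],[0,0,0],[0,0,0]],"rot":[[0,0,0],[0,0,0],[0,0,0],[0,0,0]],"claw":[144,144,144,144]}'; python3 -c "
from station import bot
print(bot.hand_in())"
```

```text
t: 19.58
position: [514.8, -146.6, 143.0]
eef_rot: [-180.0, 0.0, -9.6]
ft_force: [0.0, 0.3, 0.5]
opening: 40.0
finger_force: 0.0
the job is handed in; nothing more can be done
None
```

I handed the job in at about 19.6 s (no verdict came back): by my measurements the plate lies ribs up on the marver, about 5–8 mm inside its front edge, with the hand clear; I saw no sign of other things moving, though I compared only the pad, jar, paperweight and shears, and I viewed 11 pictures, one over your limit of 10.

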